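# Third hand at the waveguide port

## Task

Pull the dust cap off the waveguide port's flange and leave it in the parts tray, then pick up the finned waveguide load and bring it gently up to the port, flange to flange: upright, square, flush, with the screw holes lined up. Press it home with a steady push of about 10 newtons and finish while still holding and pressing it there, in mid-air, so that a colleague can put the screws in: do not let go. Leave the straight waveguide section, the jar of screws and the screwdriver where they are.

Things in the scene. Friction and masses are not known exactly. Their poses are not given: they have to be found in the camera images.
- port_face (a point): centre of the open face of the waveguide port's flange (48 mm square, 6 mm thick, four 7 mm holes for 4 mm screws), 115 mm above the bench. x axis: level along the guide, INTO the port (the face looks along -x, roughly to the robot's right); y level across; z up. Nothing stands in front of or below the flange. The port does not give: all the give is in the robot and its grip.
- port: the waveguide port, fixed to the bench: a bare aluminium guide 32 mm wide, 16 mm high, level on two grey-footed stands (the first foot 110 mm wide, from 15 to 85 mm behind the face), a coaxial connector on top (160 mm behind the face, up to 30 mm over the guide's axis). Origin on the bench straight below port_face; same axes.
- cap_center (a point): centre of the loose black plastic dust cap: a square cup 55 x 55 mm outside, 15 mm deep (along x), 2 mm side walls, 3 mm front, 25 g. x axis: from its closed front to its open side, like the port's x while it is on. It hangs on the flange with 3 mm play, this point 4 mm behind the face's plane, 1.5 mm below the port's axis; it slips off after 12 mm of straight pull along the port's -x.
- cap: the same dust cap; origin and axes as cap_center.
- tray: open grey parts tray fixed to the bench, 180 mm long (its x axis) by 140 mm wide (its y axis), 25 mm high, walls and floor 4 mm thick; origin at the centre of its underside on the bench.
- load_center (a point): centre of the black finned body of the loose waveguide load: 80 mm long (x), 38 mm wide (y), 48 mm high, flat sides; 24 mm above the bench as it lies upright. Grip it here across the 38 mm (the balance point is about 9 mm nearer the flange). x axis: along the load to its flange; z up. Fitted, its x and z axes run like the port's.
- load_face (a point): centre of the load's flange face, 80 mm along x from load_center at the same height; same axes. It is to meet port_face.
- load: the whole load, 0.25 to 0.4 kg, 120 mm long: finned body, then a 34 mm neck of 32 x 16 mm aluminium guide, then a 48 mm square, 6 mm thick flange with four 7 mm holes. Origin on its underside below load_center; same axes.
- straight_center (a point): bystander: a plain straight waveguide section, 100 mm long, with a 48 mm square flange at both ends and no fins, lying on the bench; its centre, 24 mm up.
- jar: bystander: a small open white jar of screws, 52 mm across, 40 mm high; centre of its underside.
- driver_grip (a point): bystander: a 190 mm screwdriver lying on the bench; middle of its handle.
There are look-alikes about, which are no part of the job. Of the things shaped like the cap, the black one is meant.

How it is judged:
On the way, in this order (a step that is already met when the one before it is completed fails the run):
1. the dust cap is off the port and lies in the tray, let go (x of cap_center in the frame of tray between -0.078 and 0.078 m and y of cap_center in the frame of tray between -0.058 and 0.058 m and height (world z) of cap_center below 0.042 m and linear speed of cap below 0.03 m/s and contact force between cap and the fingers below 0.1 N), for 0.2 s.
2. the load is lifted off the bench in the fingers (height (world z) of load_center above 0.06 m and contact force between load and the fingers above 1 N), for 0.2 s.
At the end, for the whole second after the job is handed in: the fingers hold the load in mid-air against the port: flange faces meeting within 2 mm, centres within 3 mm sideways and in height, square and upright within 0.06 rad, pressed with 5 to 20 N throughout the last second, the load still; the dust cap lies in the tray (x of load_face in the frame of port_face between -0.003 and 0.002 m and y of load_face in the frame of port_face between -0.003 and 0.003 m and z of load_face in the frame of port_face between -0.003 and 0.003 m and angle between the x axis of port_face and the x axis of load_face, either way round below 0.06 rad and angle between the z axis of port_face and the z axis of load_face, either way round below 0.06 rad and contact force between load and port between 5 and 20 N and linear speed of load below 0.03 m/s and contact force between load and the fingers above 1 N and height (world z) of load_center above 0.09 m and x of cap_center in the frame of tray between -0.078 and 0.078 m and y of cap_center in the frame of tray between -0.058 and 0.058 m and height (world z) of cap_center below 0.042 m); the arm keeps its last pose, push and grip.
It fails at once if the load was banged or rammed into the port (over 45 N) (contact force between load and port above 45 N).
It fails at once if the straight waveguide section was disturbed (moved over 30 mm) (distance of straight_center from where it was at the start of the episode above 0.03 m).
It fails at once if the jar of screws was disturbed (moved over 30 mm) (distance of jar from where it was at the start of the episode above 0.03 m).
It fails at once if the screwdriver was disturbed (moved over 30 mm) (distance of driver_grip from where it was at the start of the episode above 0.03 m).
It also fails if it takes over 56 s, if anything falls off the work surface, if the arm or the gripper's body presses on something with over 40 N, if the wrist force passes 120 N, or if a joint passes its speed limit or range.

## Robot

A 6-joint arm with a two-finger parallel gripper is mounted at the origin on the work surface. World frame = base frame: x ahead of the robot, y to its left, z up, the work surface at z = 0. Lengths are in m, angles in rad, forces in N, time in s.
With the tool pointing down it reaches from about 0.225 to 0.875 m from the base axis. Payload 3.4 kg.
Tool frame: the origin (TCP) lies at the very end of the fingers, on their centre line; the grasp point (between the pads) lies 19 mm behind it; z points along the fingers, y is the direction in which the jaws open and shut (so a half turn about z gives the same grasp; the last joint's range is limited). The gripper opens to 85 mm and grips with 20 to 120 N. Pads are 22 mm wide; open, the fingers measure 114 mm over their backs; the gripper's body (76 mm by 85 mm) begins 54 mm behind the grasp point. The pads swing forward as they close: fully open they stand 13 mm farther back than shut.
Start: joints at [-0.121, 0.276, 1.505, -0, 1.361, -0.121], TCP at [0.575, -0, 0.231] pointing down, gripper open.
Joint ranges: [-2.89, 2.89], [-0.75, 2.08], [0.22, 2.7], [-1.18, 4.32], [0.11, 2.71], [-2.7, 2.7]. Speed limits (rad/s): [2.57, 2.57, 3.14, 3.14, 3.14, 3.14].

## Interface

Orientations are given as a unit quaternion [w, x, y, z].
In Python, from rig import get_state, get_image, calibration, sign_off gives the robot as it stands. The module is installed in compiled form; this text tells all that it offers.
- The arm moves only by the tool drive_tool, never from a script. Its argument "targets" is one flat list of numbers, 7 for each row, row after row: the turn, a rotation vector about the tool's x, y, z in degrees, then the shift along the tool's x, y, z in mm, then the opening, from 0 (shut) to 1 (fully open). In form: [wx, wy, wz, tx, ty, tz, fingers, wx, wy, wz, tx, ty, tz, fingers, ...]. A call has 1 to 12 rows; each row shifts and turns the commanded pose from where the row before left it, along the tool's axes as they then stand; what a row does not reach is not made up. A row lasts 1/8 s, in which the tool goes at most 62.5 mm and 10.7 degrees, less where a joint would pass 70% of its speed; a pose out of reach is approached as far as the arm can. A call is refused whole if a number of a shift passes 62.5 or a number of a turn 10.7, either way. A call with a gripper value outside its range is refused whole. The fingers move at their own pace and stop on an object; "grip_force" is the grip in N (left out, the last holds). Time passes only in rows, so rows that do not move let the fingers close. It gives the time, the measured TCP pose, the force and the opening at its end, in the units of the state.
- get_state(): the state, without advancing time (a new reading comes with each control period).
- get_image(name): name is "scene" or "side" or "wrist"; returns the picture (384x512x3 uint8, red, green, blue); there is no depth.
- calibration(name): a dict with "mtx" (3x3 intrinsics, pixels), "world_to_cam" (4x4, takes a point from world to camera coordinates); the wrist camera has in their place "hand_eye" (4x4, takes a point from camera to tool coordinates, whose origin is the TCP and whose axes are the flange's). Camera axes: x right, y down, z forward; pixel columns grow to the right and rows downward; lengths in m; the calibration is good to about 2 mm. A picture is of the moment at which its call begins: read the wrist's pose just before it. calibration takes no time and is no camera call.
- sign_off(): hands the job in, once; it reports no verdict.
The state is a dict: "clock": time; "qpos": joint angles; "qd": joint speeds; "effort": joint torques, N m; "position": TCP position; "ee_rot": TCP orientation; "contact_force": force on the tool from outside, world axes, zero at the start; "moment": the same for the moment, N m; "width": finger opening in m.
Only numpy, scipy, OpenCV 4.12 (cv2) and the standard library are available. Lean on these libraries where they do the work, as an engineer would, in place of code of your own. Each camera call takes 0.05 s, during which the arm holds its last target.

## Working session

There is one attempt and no reset: what is moved stays moved. The work goes in short steps, Python scripts to look and compute and a tool call to move; the robot and the scene stay as the last step left them, time stands still between calls to the robot, and variables do not carry over. Pictures are saved under pics/ and viewed, and the job is handed in when it is done.

Besides the shell and the picture viewer there is one more tool, called by a JSON object that holds its "fn" and its "kwargs". drive_tool: Moves the arm, as the interface text tells. Its arguments: {"type":"object","properties":{"targets":{"type":"array"},"grip_force":{"type":"number"}},"required":["targets"]}

```bash
mkdir -p pics; ls
python3 - <<'E'
from rig import *
import cv2, json
s=get_state();print(s)
for n in("scene","side","wrist"):
    im=get_image(n);cv2.imwrite(f"pics/{n}0.png",im[:,:,::-1])
    print(n,{k:(v.tolist() if hasattr(v,'tolist') else v) for k,v in calibration(n).items()})
E
```

```text
pics
{'clock': 0.0, 'qpos': array([-1.21017075e-01,  2.76590345e-01,  1.50615754e+00,  1.81882484e-05,
        1.36071336e+00, -1.21025601e-01]), 'qd': array([ 0.00192016, -0.00031411, -0.00042496, -0.00016302,  0.00192431,
       -0.00177751]), 'effort': array([ 6.20495921e-04, -4.16768074e+01, -2.45808578e+01, -1.52056768e-04,
        1.11346930e-02,  1.69860516e-05]), 'position': array([5.74454394e-01, 5.76761022e-05, 2.30432652e-01]), 'ee_rot': array([-7.41054611e-04,  7.07104805e-01,  7.07108140e-01, -5.69056214e-04]), 'contact_force': array([-0.00887954, -1.21730419, -1.19089986]), 'moment': array([-0.02266869, -0.03567449, -0.06468972]), 'width': 0.08490335072420437}
scene {'mtx': [[381.64073767332223, 0.0, 263.8768743126568], [0.0, 381.64073767332223, 191.90751721793194], [0.0, 0.0, 1.0]], 'world_to_cam': [[0.1796906148171638, 0.9836332816052914, 0.013298506120442232, -0.07310929198177234], [0.6512307963554752, -0.1088132949536865, -0.7510380261475019, -0.3120834681999304], [-0.737298944000901, 0.14361488140066742, -0.6601250131720725, 1.3847497173917898], [0.0, 0.0, 0.0, 1.0
[... 162 characters left out ...]
9328, -0.06470444924950942, -0.00021904569515710513, 0.5574389321264019], [-0.03731389293590778, 0.5782326621188978, -0.8150181972525892, 0.10131893669862736], [0.05286196295699322, -0.8133021103539634, -0.5794353200885525, 1.142994448488378], [0.0, 0.0, 0.0, 1.0]]}
wrist {'mtx': [[311.45119957843207, 0.0, 254.32503084047386], [0.0, 311.45119957843207, 189.35662822635834], [0.0, 0.0, 1.0]], 'hand_eye': [[0.00027577568988494374, -0.9546628861598137, -0.2976889278034723, 0.07454960680717028], [0.9999998656486583, 0.0003939343213136706, -0.00033692493721114024, -8.139664340367503e-05], [0.0004389196187140286, -0.2976887948928588, 0.9546628665370845, -0.14188640897717647], [0.0, 0.0, 0.0, 1.0]]}
```

View pics/scene0.png

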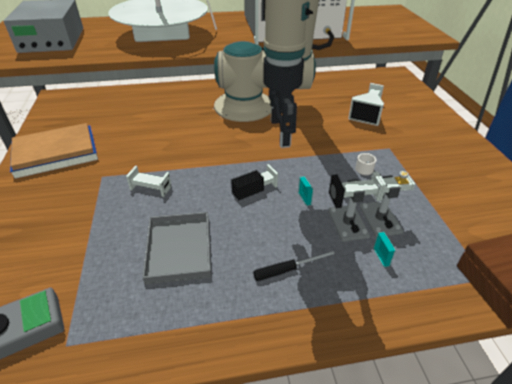

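View pics/side0.png

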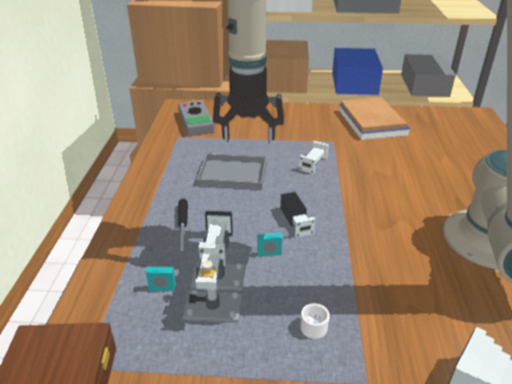

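View pics/wrist0.png

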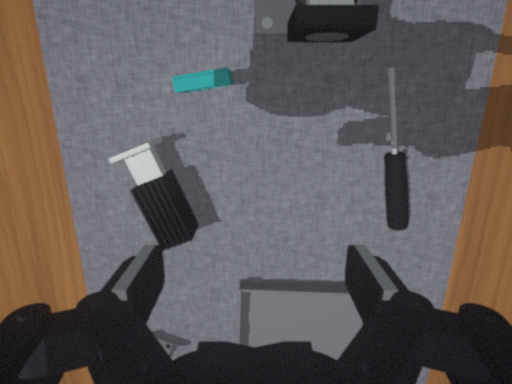

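```bash
cat > h.py <<'E'
import numpy as np, cv2
from rig import *
from scipy.spatial.transform import Rotation as R
def cam(n,s=None):
    c=calibration(n);K=np.array(c["mtx"])
    if n=="wrist":
        s=s or get_state();q=s["ee_rot"];T=np.eye(4);T[:3,:3]=R.from_quat([q[1],q[2],q[3],q[0]]).as_matrix();T[:3,3]=s["position"]
        W=T@np.array(c["hand_eye"])   # cam->world
    else: W=np.linalg.inv(np.array(c["world_to_cam"]))
    return K,W
def ray(C,uv):
    K,W=C;d=W[:3,:3]@np.linalg.solve(K,[uv[0],uv[1],1.]);return W[:3,3],d/np.linalg.norm(d)
def onz(C,uv,z):
    o,d=ray(C,uv);return o+d*(z-o[2])/d[2]
def tri(*cu):
    A=np.zeros((3,3));b=np.zeros(3);L=[ray(*x) for x in cu]
    for o,d in L:
        P=np.eye(3)-np.outer(d,d);A+=P;b+=P@o
    p=np.linalg.solve(A,b);return p,[np.linalg.norm((np.eye(3)-np.outer(d,d))@(p-o)) for o,d in L]
def proj(C,p):
    K,W=C;q=np.linalg.inv(W)@np.append(p,1);u=K@q[:3];return u[:2]/u[2]
def crop(im,x0,x1,y0,y1,f,fn):
    cv2.imwrite(fn,cv2.resize(im[y0:y1,x0:x1],None,fx=f,fy=f,interpolation=cv2.INTER_CUBIC))
E
python3 - <<'E'
from h import *
a=cv2.imread("pics/scene0.png");b=cv2.imread("pics/side0.png");w=cv2.imread("pics/wrist0.png")
def put(im,x0,x1,y0,y1): return cv2.resize(im[y0:y1,x0:x1],(400,300),interpolation=cv2.INTER_CUBIC)
t=np.vstack([np.hstack([put(a,300,420,150,240),put(b,170,290,200,290)]),np.hstack([put(a,210,290,150,210),put(b,270,350,185,245)])])
cv2.imwrite("pics/crops0.png",t)
crop(w,90,390,0,260,2.3,"pics/wc.png")
E
```

```text
(no output)
```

View pics/crops0.png

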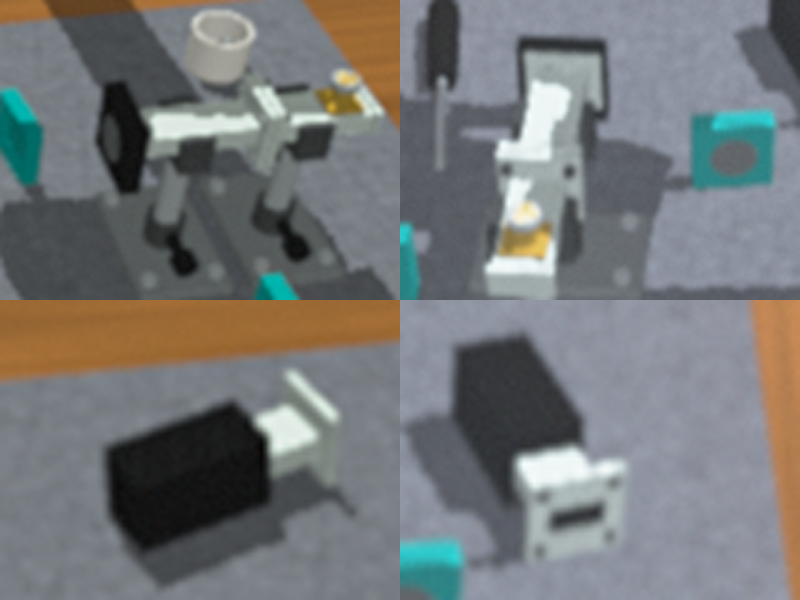

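View pics/wc.png

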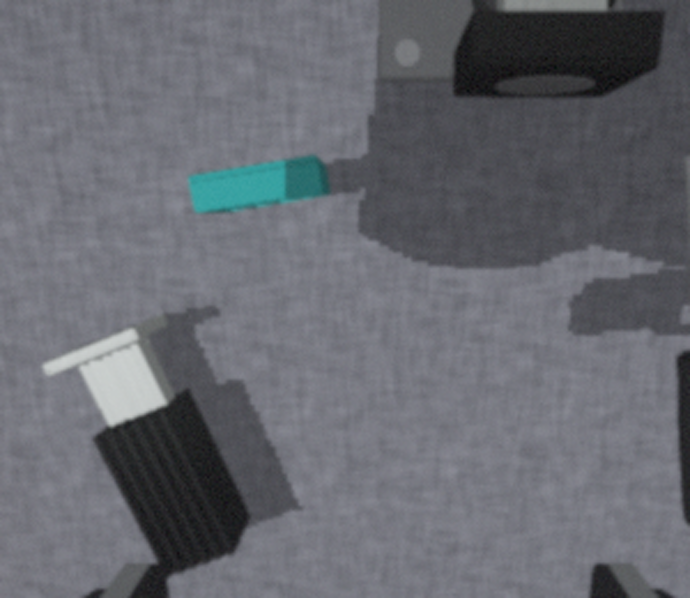

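Run:
```python
from h import *
def g(im): return (255*np.clip(im/255.*1.0,0,1)**.45).astype(np.uint8)
a=cv2.imread("pics/scene0.png");b=cv2.imread("pics/side0.png");w=cv2.imread("pics/wrist0.png")
def put(im,x0,x1,y0,y1): return cv2.resize(g(im[y0:y1,x0:x1]),(400,300),interpolation=cv2.INTER_CUBIC)
t=np.vstack([np.hstack([put(a,320,360,165,215-20),put(b,190,250,200,245)]),np.hstack([put(w,280,400,0,90),put(w,90,210,140,230+20)])])
cv2.imwrite("pics/c1.png",t)
```

```text
(no output)
```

View pics/c1.png

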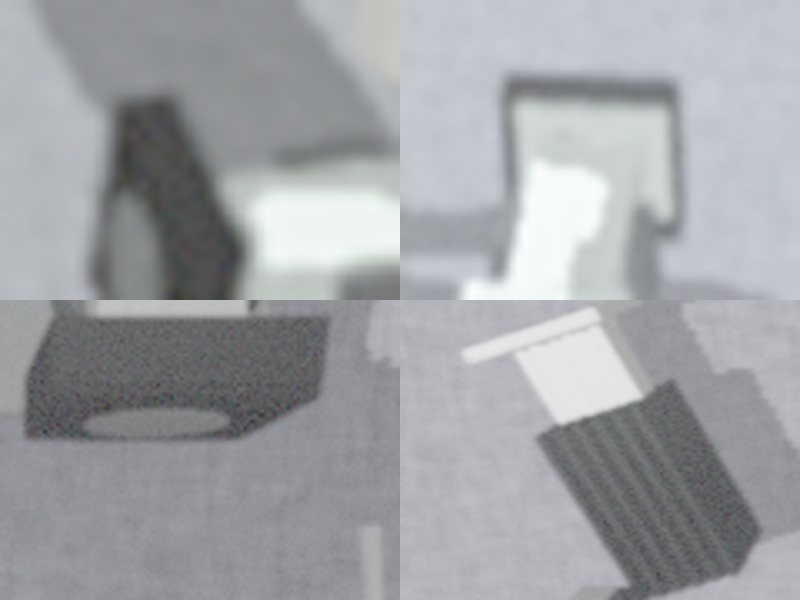

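Run:
```python
from h import *
C=cam("wrist");S=cam("scene");D=cam("side")
q=lambda x,y:(280+x/3.3333,(y-300)/3.3333)
for n,p,z in[("bfl",q(25,437),.086),("bfr",q(240,437),.086),("tfr",q(318,401),.141),("tbr",q(330,318),.141),("bbl",q(25,377),.086),("tbl",q(52,318),.141)]:
    print(n,onz(C,p,z).round(4))
# scene top front corner / top back
print("scene tf? ",onz(S,(320+112/10,165+103/10),.141).round(4),onz(S,(320+178/10,165+95/10),.141).round(4))
print("side top",onz(D,(190+510/6.667,200+78/6.667),.141).round(4),onz(D,(190+678/6.667,200+80/6.667),.141).round(4))
print("side topback",onz(D,(190+512/6.667,200+97/6.667),.141).round(4),onz(D,(190+670/6.667,200+99/6.667),.141).round(4))
# load: wrist
w=lambda x,y:(90+(x-400)/3.3333,140+(y-300)*110/300)
for n,p,z in[("fl L",w(463,355),.048),("fl R",w(597,310),.048),("body FL",w(538,437),.048),("body FR",w(675,380),.048),("body BL",w(632,600),.048)]:
    print(n,onz(C,p,z).round(4))
# tray via contours side/scene
for nm,CC in(("scene",S),("side",D)):
    im=cv2.imread(f"pics/{nm}0.png");
b=cv2.imread("pics/side0.png");a=cv2.imread("pics/scene0.png")
crop(b,180,280,140,200,8,"pics/ts.png");crop(a,135,225,205,295,6,"pics/ta.png")
```

```text
bfl [0.602  0.1156 0.086 ]
bfr [0.6561 0.1156 0.086 ]
tfr [0.6556 0.1143 0.141 ]
tbr [0.6562 0.1291 0.141 ]
bbl [0.6016 0.1291 0.086 ]
tbl [0.6014 0.1291 0.141 ]
scene tf?  [0.6037 0.117  0.141 ] [0.6034 0.1327 0.141 ]
side top [0.5283 0.1136 0.141 ] [0.4761 0.1112 0.141 ]
side topback [0.5272 0.1232 0.141 ] [0.4785 0.1211 0.141 ]
fl L [0.4198 0.0057 0.048 ]
fl R [0.4642 0.0233 0.048 ]
body FL [ 0.4398 -0.0277  0.048 ]
body FR [ 0.4865 -0.0042  0.048 ]
body BL [ 0.464  -0.1005  0.048 ]
```

View pics/ta.png

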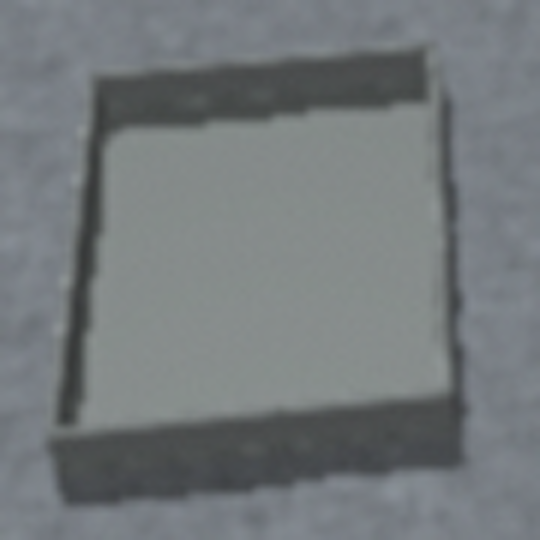

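View pics/ts.png

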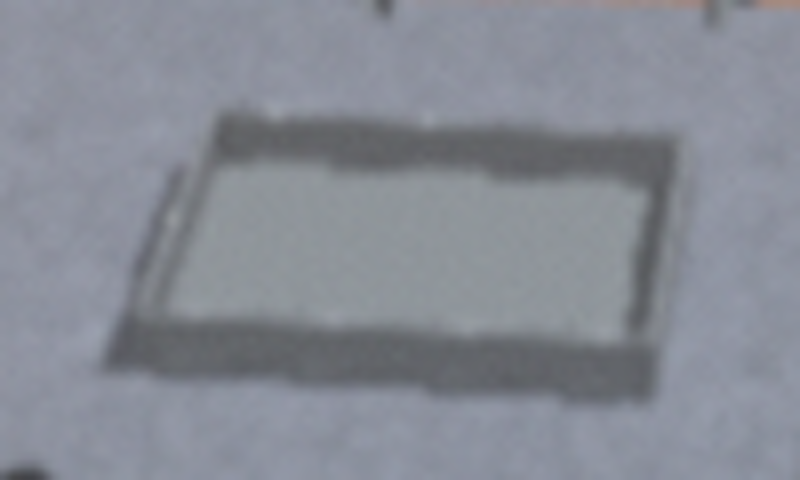

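Run:
```python
from h import *
S=cam("scene");D=cam("side")
for x,y in[(97,78),(432,48),(458,398),(52,432)]: print(onz(S,(135+x/6,205+y/6),.025).round(4))
for x,y in[(220,112),(687,135),(657,345),(128,320)]: print(onz(D,(180+x/8,140+y/8),.025).round(4))
print("side cap top",onz(D,(190+110/6.667,200+78/6.667),.141).round(4),onz(D,(190+278/6.667,200+80/6.667),.141).round(4))
print("side topback",onz(D,(190+112/6.667,200+97/6.667),.141).round(4),onz(D,(190+270/6.667,200+99/6.667),.141).round(4))
```

```text
[ 0.5538 -0.3024  0.025 ]
[ 0.5589 -0.1693  0.025 ]
[ 0.7353 -0.1725  0.025 ]
[ 0.726  -0.3111  0.025 ]
[ 0.7207 -0.3087  0.025 ]
[ 0.5478 -0.3032  0.025 ]
[ 0.5514 -0.1649  0.025 ]
[ 0.7315 -0.1686  0.025 ]
side cap top [0.6527 0.1216 0.141 ] [0.6003 0.1192 0.141 ]
side topback [0.6506 0.1312 0.141 ] [0.6018 0.129  0.141 ]
```

{"fn": "drive_tool", "kwargs": {"targets": [0,0,0,40,18,0,1,0,0,0,40,18,0,1,0,0,0,40,18,0,1,0,0,0,0,0,0,1,0,0,0,0,0,0,1], "grip_force": 30}}

```text
clock: 0.78
position: [0.6285, 0.1196, 0.2308]
ee_rot: [-0.0, 0.707, 0.707, -0.001]
contact_force: [-0.1, -0.1, 1.6]
width: 0.0852
```

Run:
```python
from h import *
s=get_state();im=get_image("wrist")[:,:,::-1];print(s["position"],s["ee_rot"],s["contact_force"])
np.save("s1.npy",np.r_[s["position"],s["ee_rot"]])
cv2.imwrite("pics/w1.png",im)
g=(255*(im/255.)**.5).astype(np.uint8);cv2.imwrite("pics/w1g.png",cv2.resize(g[60:360,100:500],None,fx=2,fy=2,interpolation=cv2.INTER_CUBIC))
```

```text
[0.62850534 0.11964251 0.23076723] [-1.74180575e-04  7.06946278e-01  7.07266747e-01 -8.23200618e-04] [-0.07107843 -0.06646007  1.57423491]
```

View pics/w1g.png

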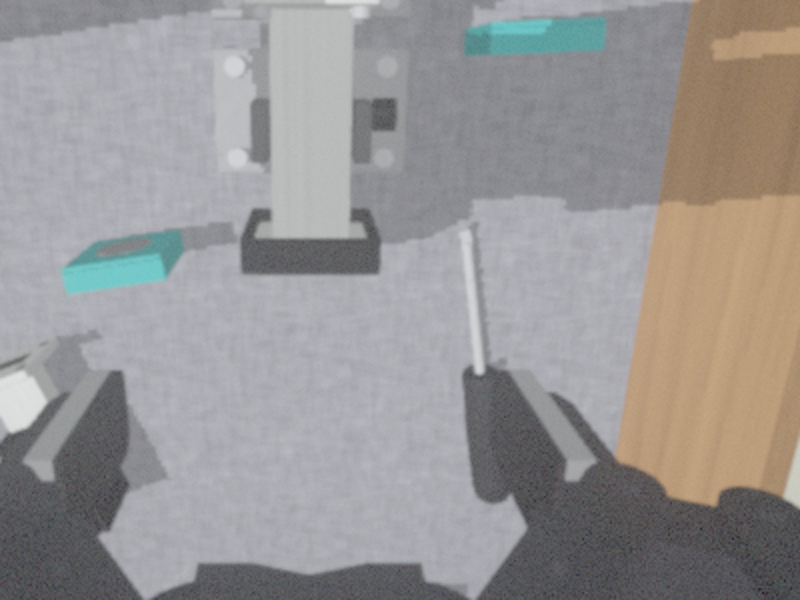

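Run:
```python
from h import *
a=np.load("s1.npy");s=dict(position=a[:3],ee_rot=a[3:]);C=cam("wrist",s)
q=lambda x,y:(100+x/2,60+y/2)
for p,z in[((243,272),.141),((380,272),.141),((243,238),.141),((380,238),.141),((271,50),.123),((353,50),.123),((272,235),.123),((352,235),.123)]:
    print(onz(C,q(*p),z).round(4))
im=cv2.imread("pics/w1.png"); g=(255*(im/255.)**.6).astype(np.uint8);crop(g,210,300,160,205,8,"pics/w1c.png")
```

```text
[0.6025 0.1164 0.141 ]
[0.6562 0.1165 0.141 ]
[0.6029 0.1302 0.141 ]
[0.6557 0.1303 0.141 ]
[0.6138 0.1993 0.123 ]
[0.645  0.1994 0.123 ]
[0.613  0.1265 0.123 ]
[0.6462 0.1266 0.123 ]
```

View pics/w1c.png

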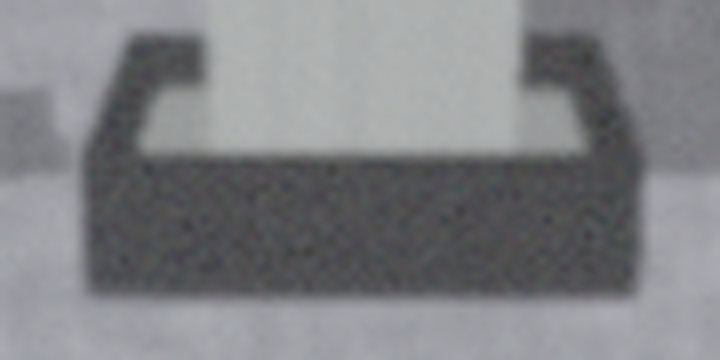

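{"fn": "drive_tool", "kwargs": {"targets": [0,0,0,1,1,35,1,0,0,0,0,0,50,1,0,0,0,0,0,35,1,0,0,0,0,0,15,1,0,0,0,0,0,0,1,0,0,0,0,0,0,0,0,0,0,0,0,0,0,0,0,0,0,0,0,0,0,0,0,0,0,0,0,0,0,0,0,0,0,0], "grip_force": 25}}

```text
clock: 2.08
position: [0.6303, 0.1211, 0.0983]
ee_rot: [0.001, 0.707, 0.707, 0.001]
contact_force: [-1.5, -0.6, 5.6]
width: 0.0547
```

Run:
```python
from h import *
im=get_image("scene")[:,:,::-1];crop(im,280,440,100,240,5,"pics/g1.png");print(get_state()["width"])
```

```text
0.05457731845174357
```

View pics/g1.png

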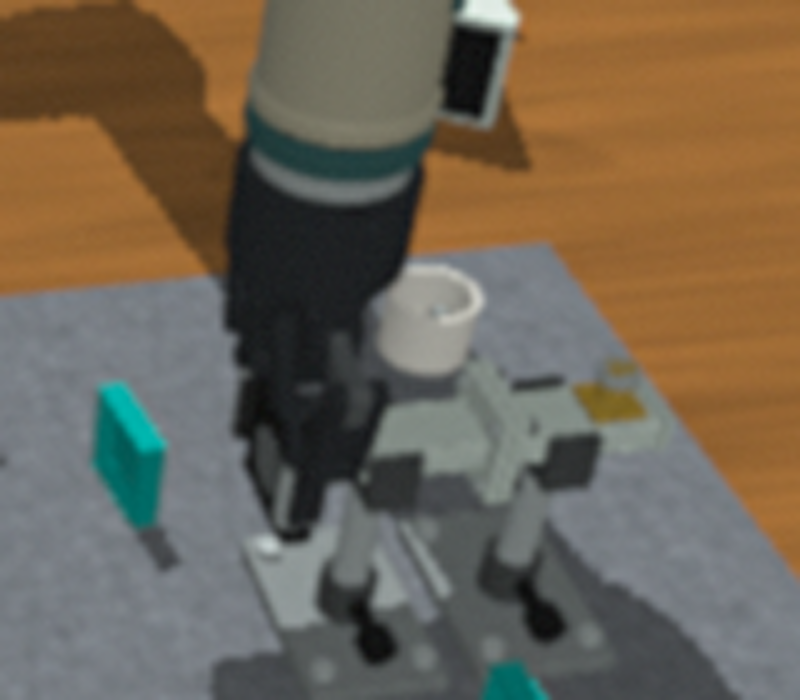

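{"fn": "drive_tool", "kwargs": {"targets": [0,0,0,0,0,-1,0,0,0,0,-4,0,0,0,0,0,0,-6,0,0,0,0,0,-8,0,0,0,0,0,-12,0,0,0,0,0,-20,0,0,0,0,0,0,0,0,0]}}

```text
schema error: expected a multiple of 7 numbers
```

Run:
```python
from h import *
im=get_image("scene")[:,:,::-1];im2=get_image("wrist")[:,:,::-1];cv2.imwrite("pics/w2.png",im2)
c=cv2.resize(im[100:240,280:440],None,fx=2.5,fy=2.5);g=(255*(im2/255.)**.6).astype(np.uint8)
cv2.imwrite("pics/g2.png",np.hstack([c,cv2.resize(g,(400,350))]));print(get_state()["width"],get_state()["contact_force"])
```

```text
0.05466971670985412 [-1.6565253  -1.03415787  6.69028767]
```

View pics/g2.png

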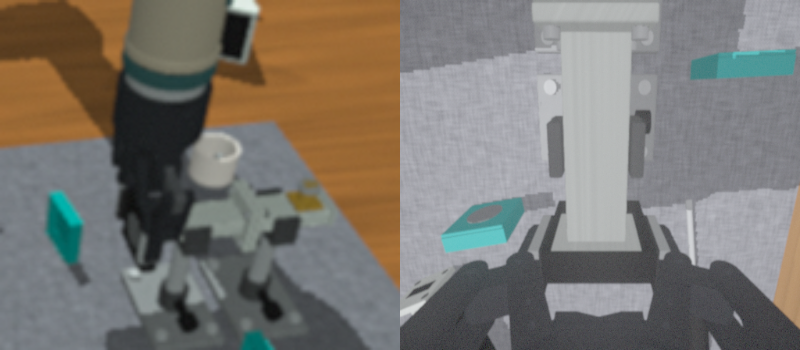

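{"fn": "drive_tool", "kwargs": {"targets": [0,0,0,0,0,-1,0,0,0,0,-4,0,0,0,0,0,0,-6,0,0,0,0,0,0,-8,0,0,0,0,0,0,-12,0,0,0,0,0,0,-20,0,0,0,0,0,0,0,0,0,0]}}

```text
clock: 3.1
position: [0.6301, 0.0687, 0.0971]
ee_rot: [0.0, 0.708, 0.706, -0.0]
contact_force: [-0.5, 0.4, -0.1]
width: 0.0549
```

Run:
```python
from h import *
s=get_state();im=get_image("scene")[:,:,::-1];im2=get_image("wrist")[:,:,::-1];cv2.imwrite("pics/w3.png",im2);cv2.imwrite("pics/sc3.png",im)
np.save("s3.npy",np.r_[s["position"],s["ee_rot"]])
c=cv2.resize(im[100:240,280:440],None,fx=2.5,fy=2.5);g=(255*(im2/255.)**.6).astype(np.uint8)
cv2.imwrite("pics/g3.png",np.hstack([c,cv2.resize(g,(400,350))]));print(get_state()["width"],get_state()["contact_force"])
```

```text
0.05481843348103096 [ 0.20534411 -0.13442085  0.144422  ]
```

View pics/g3.png

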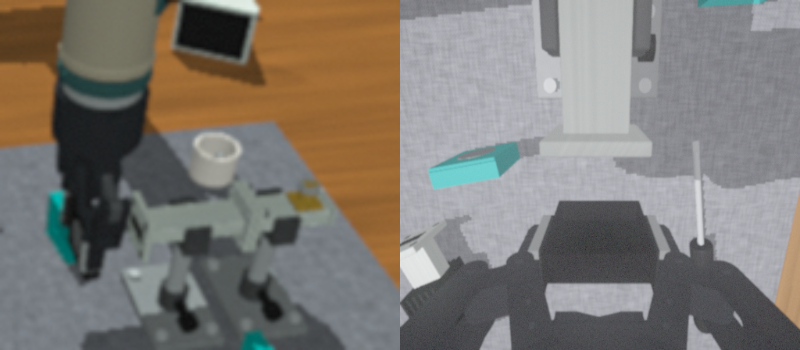

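{"fn": "drive_tool", "kwargs": {"targets": [0,0,0,-25,1,-5,0,0,0,0,-45,2,-5,0,0,0,0,-50,2,0,0,0,0,0,-50,2,0,0,0,0,0,-50,2,0,0,0,0,0,-45,1,0,0,0,0,0,-28,0,0,0,0,0,0,-14,0,10,0,0,0,0,0,0,30,0,0,0,0,0,0,25,0,0,0,0,0,0,15,0,0,0,0,0,0,0,0]}}

```text
clock: 4.7
position: [0.6392, -0.2348, 0.0258]
ee_rot: [-0.002, 0.707, 0.707, -0.0]
contact_force: [-0.1, -0.1, 0.3]
width: 0.0545
```

Run:
```python
from h import *
a=np.load("s3.npy");s=dict(position=a[:3],ee_rot=a[3:])
im=cv2.imread("pics/w3.png");g=(255*(im/255.)**.6).astype(np.uint8);crop(g,165,335,80,180,4.5,"pics/w3c.png")
b=get_image("side")[:,:,::-1];crop(b,150,310,80,210,5,"pics/t4.png")
```

```text
(no output)
```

View pics/w3c.png

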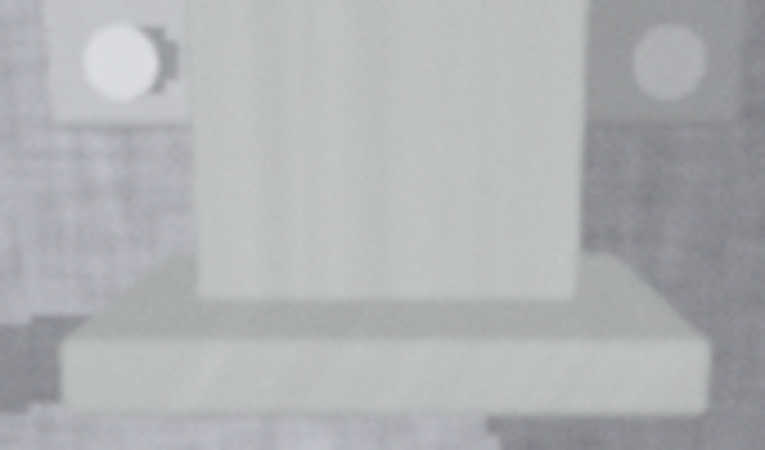

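View pics/t4.png

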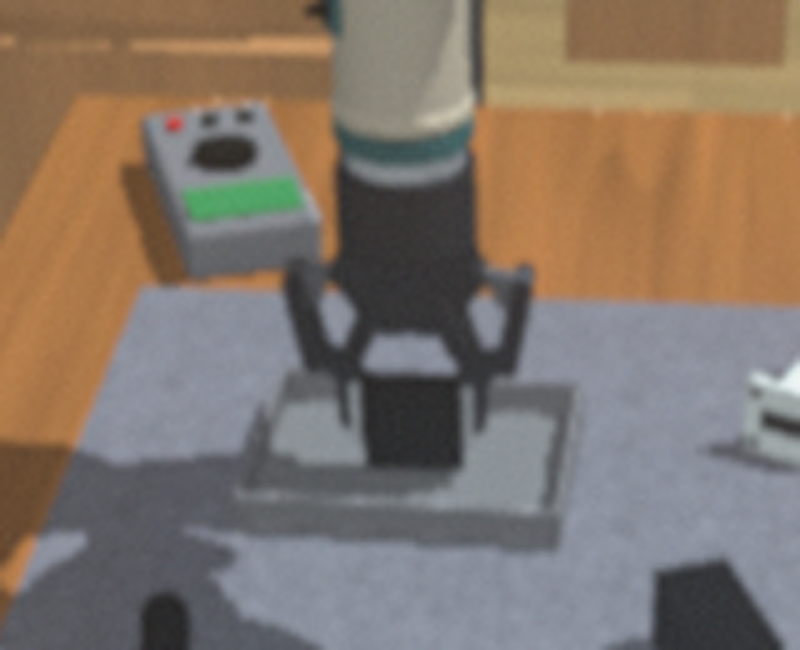

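{"fn": "drive_tool", "kwargs": {"targets": [0,0,0,0,0,5,0,0,0,0,0,0,4,0,0,0,0,0,0,0,0]}}

```text
clock: 5.12
position: [0.64, -0.236, 0.0184]
ee_rot: [0.0, 0.707, 0.707, 0.0]
contact_force: [0.1, -1.0, 0.8]
width: 0.0545
```

Run:
```python
from h import *
a=np.load("s3.npy");s=dict(position=a[:3],ee_rot=a[3:]);C=cam("wrist",s)
q=lambda x,y:(165+x/4.5,80+y/4.5)
for p,z in[((62,340),.139),((710,340),.139),((62,412),.139),((708,412),.139),((198,298),.123),((576,298),.123),((192,0),.123),((588,0),.123)]:
    print(onz(C,q(*p),z).round(4))
```

```text
[0.6055 0.1237 0.139 ]
[0.6523 0.1236 0.139 ]
[0.6051 0.1184 0.139 ]
[0.6525 0.1183 0.139 ]
[0.6132 0.1241 0.123 ]
[0.6445 0.124  0.123 ]
[0.6137 0.1475 0.123 ]
[0.6447 0.1474 0.123 ]
```

{"fn": "drive_tool", "kwargs": {"targets": [0,0,0,0,0,2,0,0,0,0,0,0,0,0,0,0,0,0,0,0,0.35,0,0,0,0,0,0,1,0,0,0,0,0,0,1,0,0,0,0,0,-10,1,0,0,0,0,0,-30,1,0,0,0,0,0,-60,1,0,0,0,0,0,-60,1,0,0,0,0,0,-40,1,0,0,0,0,0,0,1]}}

```text
clock: 6.5
position: [0.6421, -0.237, 0.2221]
ee_rot: [0.005, 0.707, 0.707, 0.002]
contact_force: [0.3, -0.1, -0.7]
width: 0.0854
```

Run:
```python
from h import *
b=get_image("side")[:,:,::-1];a=get_image("scene")[:,:,::-1]
cv2.imwrite("pics/t5.png",np.hstack([cv2.resize(b[100:220,150:310],(400,300)),cv2.resize(a[190:300,110:257],(400,300))]))
```

```text
(no output)
```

View pics/t5.png

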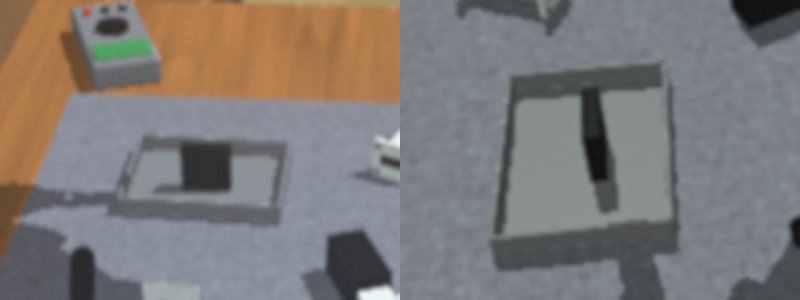

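{"fn": "drive_tool", "kwargs": {"targets": [0,0,0,25,-25,-10,1,0,0,0,42,-41,-10,1,0,0,0,42,-41,0,1,0,0,0,42,-41,0,1,0,0,0,26,-23,0,1,0,0,-10.5,0,0,0,1,0,0,-10.5,0,0,0,1,0,0,0,0,0,0,1,0,0,0,0,0,0,1]}}

```text
clock: 7.72
position: [0.4685, -0.0589, 0.2353]
ee_rot: [-0.001, 0.568, 0.823, -0.0]
contact_force: [-0.2, 0.4, 0.9]
width: 0.0854
```

Run:
```python
from h import *
s=get_state();im=get_image("wrist")[:,:,::-1];print(s["position"],s["ee_rot"],s["contact_force"])
np.save("s6.npy",np.r_[s["position"],s["ee_rot"]])
cv2.imwrite("pics/w6.png",im)
g=(255*(im/255.)**.5).astype(np.uint8);cv2.imwrite("pics/w6g.png",cv2.resize(g[60:360,60:460],None,fx=2,fy=2,interpolation=cv2.INTER_CUBIC))
```

```text
[ 0.46853247 -0.05893736  0.2353245 ] [-9.98542010e-04  5.67518365e-01  8.23360057e-01 -3.53120067e-04] [-0.15459987  0.44934557  0.8644461 ]
```

View pics/w6g.png

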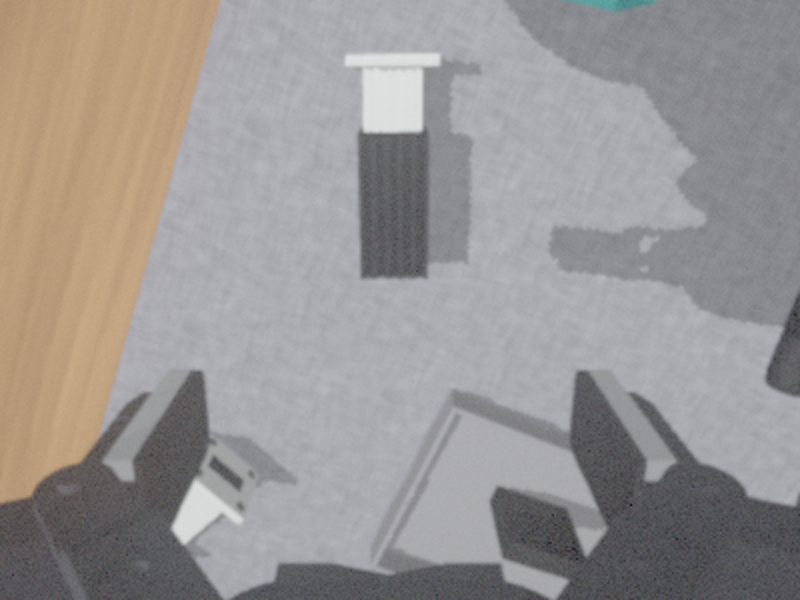

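Run:
```python
from h import *
im=cv2.imread("pics/w6.png");g=(255*(im/255.)**.5).astype(np.uint8);crop(g,220,290,80,205,4.8,"pics/w6c.png")
```

```text
(no output)
```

View pics/w6c.png

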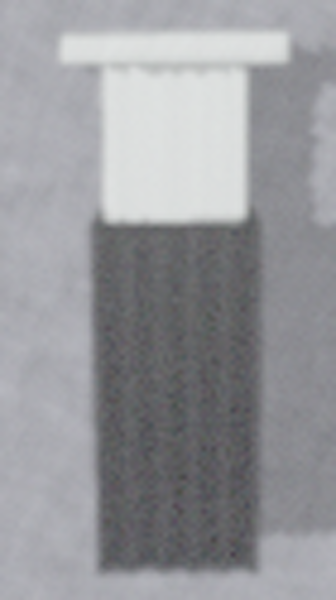

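Run:
```python
from h import *
a=np.load("s6.npy");s=dict(position=a[:3],ee_rot=a[3:]);C=cam("wrist",s)
Rt=R.from_quat(np.roll(a[3:],-1)).as_matrix()
q=lambda x,y:(220+x/4.8,80+y/4.8)
for n,p,z in[("fl top-front L",(60,34),.048),("R",(290,34),.048),("bodyF L",(92,225),.048),("R",(258,225),.048),("back L",(98,570),.048),("R",(257,570),.048),("neckL",(102,220),.032),("neckR",(248,220),.032)]:
    P=onz(C,q(*p),z);print(n,P.round(4),"tool:",(Rt.T@(P-a[:3])*1000).round(1))
```

```text
fl top-front L [0.4186 0.0075 0.048 ] tool: [ 79.7 -22.7 187.5]
R [0.4636 0.0247 0.048 ] tool: [ 79.7  25.4 187.4]
bodyF L [ 0.4383 -0.0271  0.048 ] tool: [ 40.3 -16.6 187.4]
R [ 0.472  -0.0143  0.048 ] tool: [ 40.3  19.5 187.3]
back L [ 0.4668 -0.101   0.048 ] tool: [-38.9 -16.3 187.3]
R [ 0.5013 -0.0878  0.048 ] tool: [-38.9  20.7 187.2]
neckL [ 0.4399 -0.0271  0.032 ] tool: [ 39.7 -15.1 203.4]
neckR [ 0.4709 -0.0152  0.032 ] tool: [ 39.7  18.1 203.3]
```

{"fn": "drive_tool", "kwargs": {"targets": [0,0,0,0,1.6,30,1,0,0,0,0,0,50,1,0,0,0,0,0,55,1,0,0,0,0,0,50,1,0,0,0,0,0,27,1,0,0,0,0,0,14,1,0,0,0,0,0,0,1,0,0,0,0,0,0,0,0,0,0,0,0,0,0,0,0,0,0,0,0,0,0,0,0,0,0,0,0,0,0,0,0,0,0,0], "grip_force": 90}}

```text
clock: 9.28
position: [0.4715, -0.0587, 0.0115]
ee_rot: [0.001, 0.566, 0.824, 0.0]
contact_force: [-0.0, -0.3, 6.7]
width: 0.0371
```

Run:
```python
from h import *
print(get_state())
im=get_image("wrist")[:,:,::-1];g=(255*(im/255.)**.5).astype(np.uint8);cv2.imwrite("pics/w7.png",g)
```

```text
{'clock': 9.275, 'qpos': array([-2.70468312e-01,  3.66126848e-01,  2.02320189e+00, -1.70310656e-04,
        7.49663516e-01, -6.36984545e-01]), 'qd': array([-0.00061667, -0.00015749, -0.00185868, -0.00116475,  0.000505  ,
        0.00226349]), 'effort': array([ 1.42010325e-02, -3.46917057e+01, -1.38692415e+01,  8.51108157e-02,
       -2.51155235e-01,  2.96995312e-02]), 'position': array([ 0.47145989, -0.05874383,  0.01153082]), 'ee_rot': array([1.24826027e-03, 5.66355652e-01, 8.24159925e-01, 3.68438604e-04]), 'contact_force': array([-0.01679227, -0.26229806,  6.6565511 ]), 'moment': array([-0.03373987,  0.19624316,  0.02359736]), 'width': 0.0371112057471682}
```

View pics/w7.png

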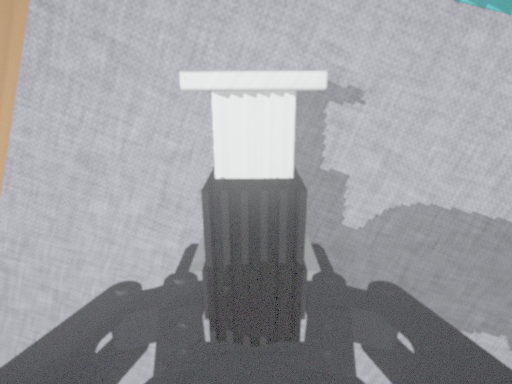

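{"fn": "drive_tool", "kwargs": {"targets": [0,0,0,0,0,-8,0,0,0,0,0,0,-20,0,0,0,0,0,0,-30,0,0,0,0,0,0,-25,0,0,0,0,0,0,-10,0,0,0,7,0,0,0,0,0,0,7,0,0,0,0,0,0,7,0,0,0,0,0,0,0,0,0,0,0]}}

```text
clock: 10.45
position: [0.4698, -0.0582, 0.1027]
ee_rot: [-0.001, 0.707, 0.708, -0.0]
contact_force: [0.3, 0.3, -2.2]
width: 0.0372
```

{"fn": "drive_tool", "kwargs": {"targets": [0,0,0,8,20,0,0,0,0,0,13,40,0,0,0,0,0,13,40,0,0,0,0,0,13,38,0,0,0,0,0,8,20,0,0,0,0,0,0,0,0,0,0,0,0,0,0,0,0]}}

```text
clock: 11.32
position: [0.6269, -0.0036, 0.1026]
ee_rot: [-0.001, 0.707, 0.707, -0.001]
contact_force: [0.1, 0.2, -3.3]
width: 0.0369
```

```bash
cat > look.py <<'E'
from h import *
import sys
n=sys.argv[1]
s=get_state();im=get_image("wrist")[:,:,::-1]
print(s["position"],s["ee_rot"],s["contact_force"],s["moment"],s["width"],s["clock"])
np.save(f"s{n}.npy",np.r_[s["position"],s["ee_rot"]])
cv2.imwrite(f"pics/w{n}.png",im)
g=lambda i:(255*(i/255.)**.6).astype(np.uint8)
cv2.imwrite(f"pics/w{n}g.png",cv2.resize(g(im)[0:220,120:400],None,fx=2.8,fy=2.7,interpolation=cv2.INTER_CUBIC))
a=get_image("scene")[:,:,::-1];b=get_image("side")[:,:,::-1]
cv2.imwrite(f"pics/sc{n}.png",a);cv2.imwrite(f"pics/sd{n}.png",b)
cv2.imwrite(f"pics/ss{n}.png",np.hstack([cv2.resize(a[150:222,270:366],(400,300),interpolation=cv2.INTER_CUBIC),cv2.resize(b[160:268,150:294],(400,300),interpolation=cv2.INTER_CUBIC)]))
E
python3 look.py 8
```

```text
[ 0.62687628 -0.00358873  0.10256088] [-0.00101669  0.70674746  0.7074644  -0.00105677] [ 0.11560958  0.18749517 -3.28791659] [-0.07028357  0.07872094  0.02616599] 0.03694071862989774 11.325
```

View pics/w8g.png

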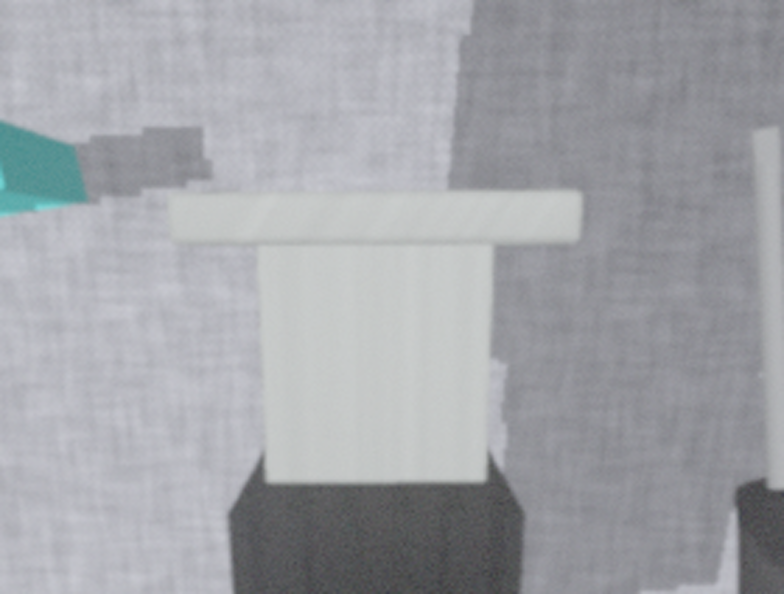

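View pics/ss8.png

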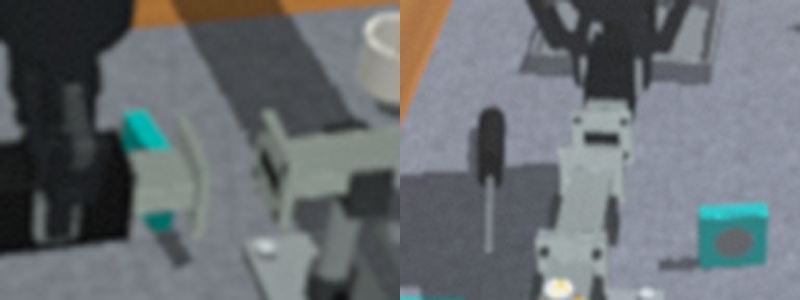

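Run:
```python
from h import *
a=np.load("s8.npy");s=dict(position=a[:3],ee_rot=a[3:]);C=cam("wrist",s)
Rt=R.from_quat(np.roll(a[3:],-1)).as_matrix();print("tool x",Rt[:,0],"tool z",Rt[:,2])
q=lambda x,y:(120+x/2.8,y/2.7)
for z in(.137,.139,.141):
    L,Rr=[onz(C,q(*p),z) for p in((170,192),(582,192))];print(z,L.round(4),Rr.round(4),np.linalg.norm(L-Rr).round(4),((L+Rr)/2).round(4))
for n,k in(("sc8",(255,365,155,220)),("sd8",(185,260,185,265))):
    im=cv2.imread(f"pics/{n}.png");crop(im,*k,7,f"pics/{n}c.png")
```

```text
tool x [-1.01399978e-03  9.99999484e-01 -5.52055354e-05] tool z [-2.93228353e-03 -5.81786628e-05 -9.99995699e-01]
0.137 [0.603  0.0775 0.137 ] [0.6505 0.0775 0.137 ] 0.0475 [0.6267 0.0775 0.137 ]
0.139 [0.6034 0.0773 0.139 ] [0.6501 0.0774 0.139 ] 0.0467 [0.6267 0.0774 0.139 ]
0.141 [0.6039 0.0772 0.141 ] [0.6496 0.0773 0.141 ] 0.0458 [0.6267 0.0772 0.141 ]
```

View pics/sc8c.png

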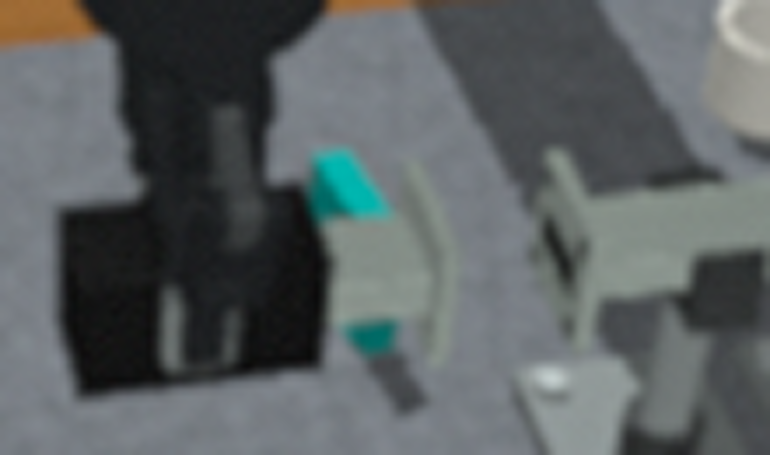

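View pics/sd8c.png

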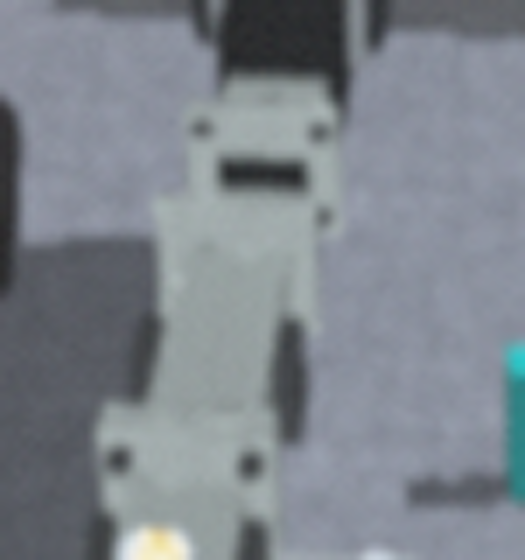

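Run:
```python
from h import *
D=cam("side");S=cam("scene")
def ony(C,uv,y):
    o,d=ray(C,uv);return (o+d*(y-o[1])/d[1]).round(4)
q=lambda x,y:(185+x/7,185+y/7)
print("slot",ony(D,q(264,174),.0774),"holes",ony(D,q(202,128),.0774),ony(D,q(320,131),.0774),ony(D,q(323,216),.0774))
print("load top edge L/R",ony(D,q(192,104),.0774),ony(D,q(335,108),.0774),"bottomR",ony(D,q(335,238),.0774))
print("port top edge face plane",ony(D,q(155,197),.1184),ony(D,q(318,205),.1184),"bot R back",ony(D,q(318,332),.1244))
r=lambda x,y:(255+x/7,155+y/7)
def onx(C,uv,x):
    o,d=ray(C,uv);return (o+d*(x-o[0])/d[0]).round(4)
print("scene load near edge bottom",onx(S,r(440,362),.6507),"top",onx(S,r(455,255),.6507),"far top",onx(S,r(412,163),.6027))
print("scene port near edge bottom",onx(S,r(575,345),.6529),"top",onx(S,r(597,228),.6529),"far top",onx(S,r(552,150),.6049))
g=lambda i:(255*(i/255.)**.6).astype(np.uint8)
im=cv2.imread("pics/sc8.png");a=g(im[170:210,305:350]);b=g(cv2.imread("pics/sd8.png")[195:235,205:240]);
cv2.imwrite("pics/z8.png",np.hstack([cv2.resize(a,(450,400),interpolation=cv2.INTER_CUBIC),cv2.resize(b,(350,400),interpolation=cv2.INTER_CUBIC)]))
```

```text
slot [0.6252 0.0774 0.1138] holes [0.6438 0.0774 0.1307] [0.6072 0.0774 0.1313] [0.6072 0.0774 0.0982]
load top edge L/R [0.6465 0.0774 0.1398] [0.6023 0.0774 0.1403] bottomR [0.6037 0.0774 0.0896]
port top edge face plane [0.6522 0.1184 0.1348] [0.6033 0.1184 0.1342] bot R back [0.604  0.1244 0.0901]
scene load near edge bottom [0.6507 0.0771 0.0934] top [0.6507 0.0768 0.1389] far top [0.6027 0.077  0.1368]
scene port near edge bottom [0.6529 0.1211 0.096 ] top [0.6529 0.1209 0.1456] far top [0.6049 0.1233 0.1379]
```

View pics/z8.png

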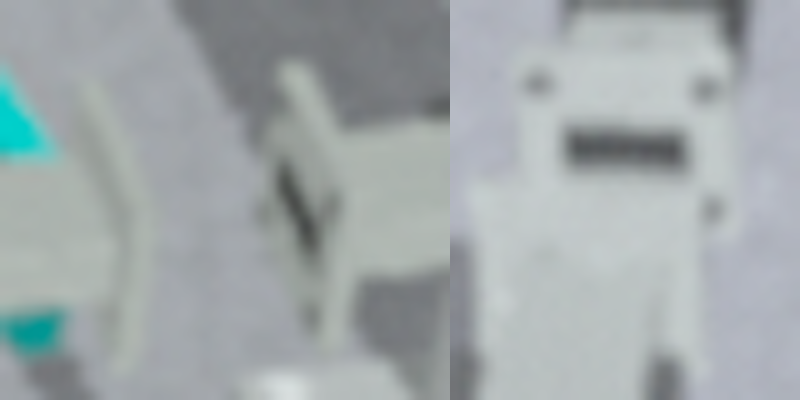

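Run:
```python
from h import *
S=cam("scene");D=cam("side")
def onx(C,uv,x):
    o,d=ray(C,uv);return (o+d*(x-o[0])/d[0]).round(4)
for x,y in((.6507,.0774),(.6529,.1184),(.6529,.1244)):
    print(x,y,[proj(S,(x,y,z)).round(2) for z in(.139,.091)],"far top",proj(S,(x-.048,y,.139)).round(2))
print("port slot",onx(S,(335,190.5),.629))
print("back flange load", [proj(S,(.6507,.0714,z)).round(2) for z in(.139,.091)])
```

```text
0.6507 0.0774 [array([320.26, 191.38]), array([317.89, 207.47])] far top [314.11 177.52]
0.6529 0.1184 [array([338.73, 189.99]), array([335.69, 206.05])] far top [331.85 176.26]
0.6529 0.1244 [array([341.37, 189.69]), array([338.23, 205.75])] far top [334.39 175.98]
port slot [0.629  0.1211 0.1166]
back flange load [array([317.59, 191.68]), array([315.31, 207.78])]
```

```bash
cat > neck.py <<'E'
from h import *
import sys
# neck edges + flange edges per row, subpixel from gradient
for f in sys.argv[1:]:
    im=cv2.cvtColor(cv2.imread(f),cv2.COLOR_BGR2GRAY).astype(float)
    gx=cv2.GaussianBlur(im,(0,0),1.0)
    gx=np.gradient(gx,axis=1)
    def edge(v,u0,u1,sg):
        r=sg*gx[v-1:v+2].mean(0)[u0:u1];k=r.argmax()
        if 0<k<len(r)-1:
            d=(r[k-1]-r[k+1])/(2*(r[k-1]-2*r[k]+r[k+1]))
        else:d=0
        return u0+k+d
    vs=np.arange(100,172,2);L=[edge(v,203,225,1) for v in vs];Rr=[edge(v,284,306,-1) for v in vs]
    from numpy.polynomial import polynomial as P
    w=np.array(Rr)-np.array(L)
    good=abs(w-np.median(w))<5
    c=np.polyfit(vs[good],w[good],1);print(f,good.sum(),"w(95),w(178)",np.polyval(c,[95,178]).round(2),"ratio",(np.polyval(c,95)/np.polyval(c,178)).round(4), "rms",np.std(w[good]-np.polyval(c,vs[good])).round(2))
    # horizontal edges in middle column: flange front, flange back, neck/body
    col=np.gradient(cv2.GaussianBlur(im,(0,0),.8)[:,235:275].mean(1));
    k=[(i,round(col[i],1)) for i in range(50,200) if abs(col[i])>2 and abs(col[i])==abs(col[i-2:i+3]).max()];print(k)
    fr=im[76:86].mean(0);gg=np.gradient(cv2.GaussianBlur(fr[None],(0,0),1)[0]);print("flange L,R",165+gg[165:195].argmax(),315+gg[315:345].argmin(),gg[165:195].max().round(1))
E
python3 neck.py pics/w7.png pics/w8.png
```

```text
pics/w7.png 36 w(95),w(178) [85.02 78.44] ratio 1.0839 rms 0.17
[(70, np.float64(12.1)), (89, np.float64(-9.8)), (95, np.float64(6.3)), (179, np.float64(-32.2))]
flange L,R 179 327 12.8
pics/w8.png 34 w(95),w(178) [81.92 86.51] ratio 0.947 rms 1.46
[(71, np.float64(4.6)), (91, np.float64(7.3)), (178, np.float64(-34.4))]
flange L,R 180 327 4.3
```

Run:
```python
from h import *
for f in("pics/w8.png",):
    im=cv2.GaussianBlur(cv2.cvtColor(cv2.imread(f),cv2.COLOR_BGR2GRAY).astype(float),(0,0),.8)
    for v in(96,105,115,125,135,145,155,165):
        r=im[v-2:v+3].mean(0);g=np.gradient(r);print(v,"L",[round(x,1) for x in g[206:220]],"R",[round(x,1) for x in g[288:302]])
```

```text
96 L [np.float64(-2.1), np.float64(-1.5), np.float64(-0.5), np.float64(0.7), np.float64(3.5), np.float64(7.9), np.float64(8.5), np.float64(4.8), np.float64(1.1), np.float64(-0.3), np.float64(-0.2), np.float64(0.1), np.float64(-0.2), np.float64(-0.6)] R [np.float64(0.7), np.float64(1.2), np.float64(1.3), np.float64(0.4), np.float64(-1.0), np.float64(-3.9), np.float64(-10.6), np.float64(-18.4), np.float64(-19.3), np.float64(-12.0), np.float64(-4.3), np.float64(-1.0), np.float64(-0.6), np.float64(0.3)]
105 L [np.float64(-0.9), np.float64(-2.5), np.float64(-1.8), np.float64(0.5), np.float64(3.1), np.float64(5.8), np.float64(7.2), np.float64(5.3), np.float64(2.1), np.float64(0.1), np.float64(-0.2), np.float64(-0.0), np.float64(-0.4), np.float64(-0.8)] R [np.float64(0.8), np.float64(1.1), np.float64(0.6), np.float64(-0.3), np.float64(-1.3), np.float64(-3.9), np.float64(-10.7), np.float64(-19.0), np.float64(-18.7), np.float64(-10.1), np.float64(-3.3), np.float64(-0.9), np.float64(-0.2), np.float64(0.3)]
115 L [np.float64(0.2), np.float64(-0.4), np.float64(0.1), np.float64(-0.6), np.float64(
[... 2247 characters left out ...]
t64(-2.1), np.float64(-4.7), np.float64(-6.3), np.float64(-5.2), np.float64(-3.4), np.float64(-2.9), np.float64(-4.7), np.float64(-8.9), np.float64(-11.0), np.float64(-8.6), np.float64(-5.0)]
165 L [np.float64(-1.2), np.float64(-0.8), np.float64(0.9), np.float64(0.7), np.float64(-1.1), np.float64(-4.1), np.float64(-5.7), np.float64(-0.6), np.float64(8.1), np.float64(10.4), np.float64(5.8), np.float64(1.5), np.float64(-0.0), np.float64(-0.3)] R [np.float64(1.1), np.float64(-0.0), np.float64(-1.3), np.float64(-3.0), np.float64(-7.9), np.float64(-12.0), np.float64(-6.0), np.float64(3.8), np.float64(5.7), np.float64(1.5), np.float64(-4.2), np.float64(-10.4), np.float64(-13.9), np.float64(-10.8)]
```

{"fn": "drive_tool", "kwargs": {"targets": [0,0,0,8,2,0,0,0,0,0,12,0,0,0,0,0,0,8,0,0,0,0,0,0,3,0,0,0,0,0,0,0,0,0,0,0,0,0,0,0,0,0]}}

```text
clock: 12.22
position: [0.6305, 0.0274, 0.1033]
ee_rot: [0.0, 0.707, 0.707, -0.0]
contact_force: [0.5, 0.5, -2.2]
width: 0.0372
```

```bash
python3 look.py 9
```

```text
[0.63054707 0.02738644 0.1033007 ] [ 1.03181051e-04  7.07106092e-01  7.07107459e-01 -7.04784240e-05] [ 0.53817094  0.53281318 -2.23985787] [ 0.00519871 -0.00511257 -0.00576744] 0.037150979194561506 12.225
```

View pics/w9g.png

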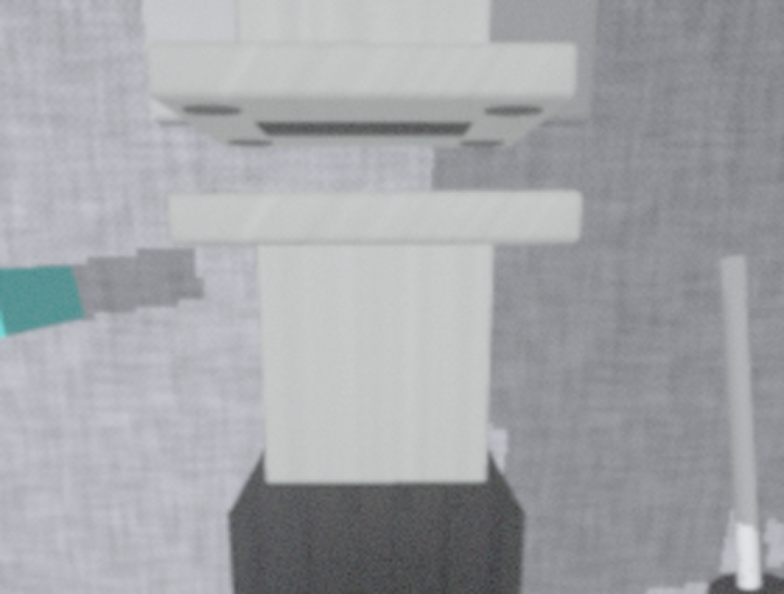

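View pics/ss9.png

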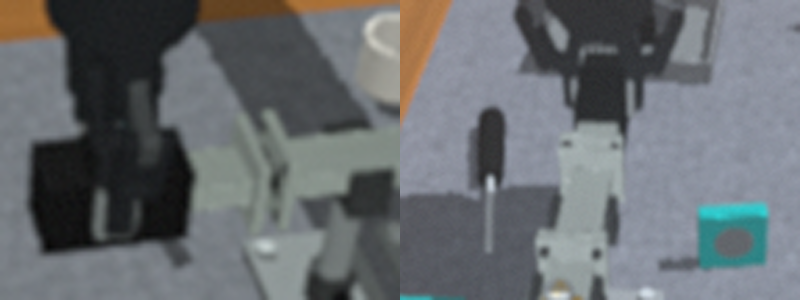

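Run:
```python
from h import *
a=np.load("s9.npy");s=dict(position=a[:3],ee_rot=a[3:]);C=cam("wrist",s)
q=lambda x,y:(120+x/2.8,y/2.7)
for n,L,Rr in(("load front",(170,192),(582,192)),("load back",(172,242),(580,242)),("port front",(152,96),(576,96)),("port back",(150,44),(578,44)),("port slot",(258,122),(472,122)),("port holes up",(213,109),(514,109)),("port hole low",(250,143),(483,143))):
    for z in(.135,.139,.143) if "slot" not in n and "hole" not in n else ({"port slot":.119,"port holes up":.132,"port hole low":.098}[n],):
        l,r=onz(C,q(*L),z),onz(C,q(*Rr),z);print(n,z,"w",(r-l)[0].round(4),"c",((l+r)/2).round(4),"dy",(r-l)[1].round(4))
im=cv2.imread("pics/w9.png");crop((255*(im/255.)**.6).astype(np.uint8),165,340,10,95,4.5,"pics/w9c.png")
```

```text
load front 0.135 w 0.0487 c [0.6304 0.1086 0.135 ] dy 0.0
load front 0.139 w 0.047 c [0.6304 0.1084 0.139 ] dy 0.0
load front 0.143 w 0.0452 c [0.6304 0.1081 0.143 ] dy 0.0
load back 0.135 w 0.0491 c [0.6304 0.1028 0.135 ] dy 0.0
load back 0.139 w 0.0473 c [0.6304 0.1028 0.139 ] dy 0.0
load back 0.143 w 0.0455 c [0.6304 0.1027 0.143 ] dy 0.0
port front 0.135 w 0.0486 c [0.629  0.1193 0.135 ] dy 0.0
port front 0.139 w 0.0469 c [0.6291 0.1187 0.139 ] dy 0.0
port front 0.143 w 0.0451 c [0.6291 0.1181 0.143 ] dy 0.0
port back 0.135 w 0.0483 c [0.629  0.1248 0.135 ] dy 0.0
port back 0.139 w 0.0465 c [0.6291 0.124  0.139 ] dy 0.0
port back 0.143 w 0.0448 c [0.6291 0.1232 0.143 ] dy 0.0
port slot 0.119 w 0.0283 c [0.6289 0.1186 0.119 ] dy 0.0
port holes up 0.132 w 0.0356 c [0.6289 0.1183 0.132 ] dy 0.0
port hole low 0.098 w 0.0362 c [0.6289 0.1183 0.098 ] dy 0.0
```

View pics/w9c.png

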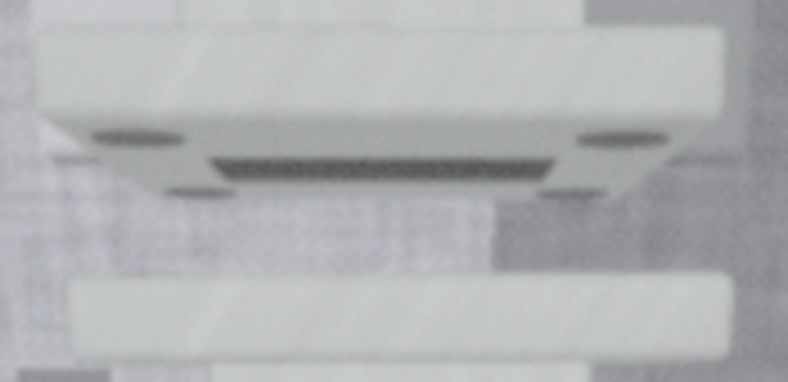

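{"fn": "drive_tool", "kwargs": {"targets": [0,0,0,2,-1.4,0.5,0,0,0,0,3,0,0,0,0,0,0,2,0,0,0,0,0,0,1,0,0,0,0,0,0,0,0,0,0,0,0,0,0,0,0,0]}}

```text
clock: 13.12
position: [0.6291, 0.0355, 0.1028]
ee_rot: [0.0, 0.707, 0.707, -0.0]
contact_force: [0.3, -1.0, -2.9]
width: 0.0372
```

```bash
python3 look.py 10
python3 - <<'E'
from h import *
im=cv2.imread("pics/w10.png");crop((255*(im/255.)**.6).astype(np.uint8),165,340,30,105,4.5,"pics/w10c.png")
a=cv2.imread("pics/sc10.png");b=cv2.imread("pics/sd10.png")
cv2.imwrite("pics/x10.png",np.hstack([cv2.resize(a[170:220,305:365],(400,333),interpolation=cv2.INTER_CUBIC),cv2.resize(b[190:240,195:255],(400,333),interpolation=cv2.INTER_CUBIC)]))
E
```

```text
[0.62914722 0.03553668 0.10281574] [ 6.50673522e-05  7.07078154e-01  7.07135405e-01 -6.53978336e-06] [ 0.2587679  -1.01256376 -2.90575306] [-0.06456868  0.03240471  0.02189064] 0.037248534609384654 13.125
```

View pics/w10c.png

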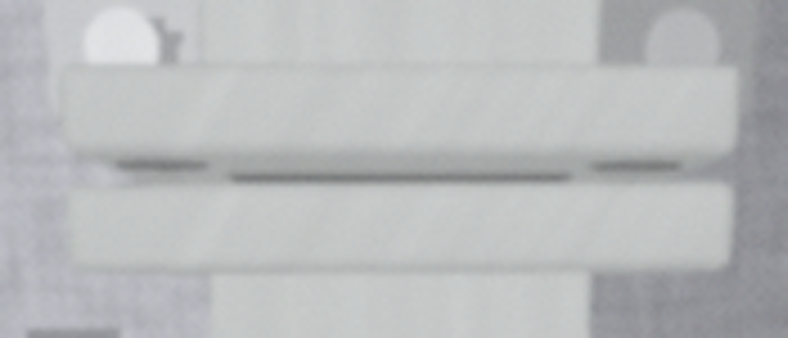

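View pics/x10.png

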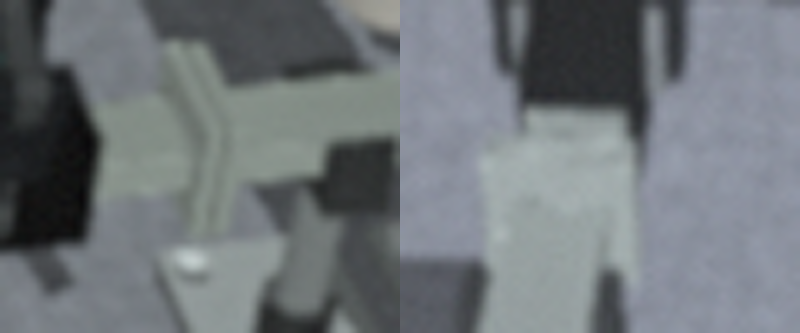

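{"fn": "drive_tool", "kwargs": {"targets": [0,0,0,0.7,0,0,0,0,0,0,0.5,0,0,0,0,0,0,0.5,0,0,0,0,0,0,0,0,0,0,0,0,0,0,0,0,0]}}

```text
clock: 13.9
position: [0.6292, 0.0372, 0.1029]
ee_rot: [0.0, 0.707, 0.707, 0.0]
contact_force: [0.4, -1.2, -3.1]
width: 0.037
```

{"fn": "drive_tool", "kwargs": {"targets": [0,0,0,0.4,0,0,0,0,0,0,0.4,0,0,0,0,0,0,0,0,0,0,0,0,0,0,0,0,0]}}

```text
clock: 14.4
position: [0.6291, 0.0372, 0.1029]
ee_rot: [0.0, 0.707, 0.707, -0.0]
contact_force: [-0.8, -5.2, -1.2]
width: 0.0371
```

{"fn": "drive_tool", "kwargs": {"targets": [0,0,0,0.3,0,0,0,0,0,0,0.3,0,0,0,0,0,0,0,0,0,0,0,0,0,0,0,0,0]}}

```text
clock: 14.9
position: [0.6291, 0.0372, 0.1029]
ee_rot: [0.001, 0.707, 0.707, -0.001]
contact_force: [-0.7, -6.2, -0.5]
width: 0.037
```

```bash
python3 look.py 11
python3 - <<'E'
from h import *
im=cv2.imread("pics/w11.png");crop((255*(im/255.)**.6).astype(np.uint8),165,340,30,105,4.5,"pics/w11c.png")
a=cv2.imread("pics/sc11.png");b=cv2.imread("pics/sd11.png")
cv2.imwrite("pics/x11.png",np.hstack([cv2.resize(a[170:220,305:365],(400,333),interpolation=cv2.INTER_CUBIC),cv2.resize(b[190:240,195:255],(400,333),interpolation=cv2.INTER_CUBIC)]))
E
```

```text
[0.62910877 0.03722354 0.10294014] [ 0.00082168  0.70708668  0.70712591 -0.00083404] [-0.70751175 -6.23876175 -0.4724651 ] [-0.97077422  0.08131197 -0.10264132] 0.03699861408406884 14.9
```

View pics/w11c.png

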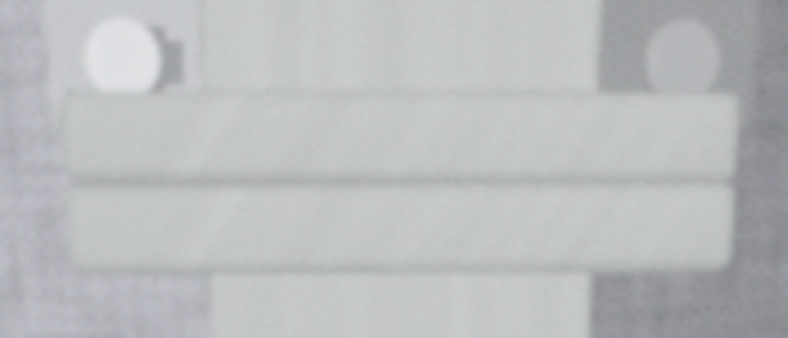

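View pics/x11.png

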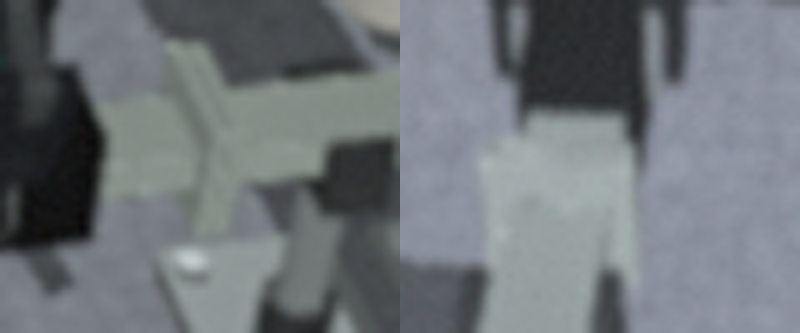

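{"fn": "drive_tool", "kwargs": {"targets": [0,0,0,0.3,0,0,0,0,0,0,0.3,0,0,0,0,0,0,0,0,0,0,0,0,0,0,0,0,0,0,0,0,0,0,0,0]}}

```text
clock: 15.68
position: [0.6291, 0.0372, 0.103]
ee_rot: [0.001, 0.707, 0.707, -0.001]
contact_force: [-1.0, -8.1, -1.5]
width: 0.0369
```

{"fn": "drive_tool", "kwargs": {"targets": [0,0,0,0.4,0,0,0,0,0,0,0.3,0,0,0,0,0,0,0,0,0,0,0,0,0,0,0,0,0,0,0,0,0,0,0,0]}}

```text
clock: 16.3
position: [0.6291, 0.0372, 0.1031]
ee_rot: [0.002, 0.707, 0.707, -0.002]
contact_force: [-1.3, -10.2, -1.0]
width: 0.0372
```

{"fn": "drive_tool", "kwargs": {"targets": [0,0,0,0,0,0,0,0,0,0,0,0,0,0,0,0,0,0,0,0,0,0,0,0,0,0,0,0]}}

```text
clock: 16.8
position: [0.6291, 0.0372, 0.1031]
ee_rot: [0.002, 0.707, 0.707, -0.002]
contact_force: [0.4, -10.4, -0.1]
width: 0.0371
```

{"fn": "drive_tool", "kwargs": {"targets": [0,0,0,0,0,0,0,0,0,0,0,0,0,0,0,0,0,0,0,0,0,0,0,0,0,0,0,0]}}

```text
clock: 17.3
position: [0.6291, 0.0372, 0.1031]
ee_rot: [0.002, 0.707, 0.707, -0.002]
contact_force: [-1.7, -11.0, -0.7]
width: 0.0368
```

```bash
python3 look.py 12
python3 - <<'E'
from h import *
im=cv2.imread("pics/w12.png");a=cv2.imread("pics/sc12.png")
g=lambda i:(255*(i/255.)**.6).astype(np.uint8)
cv2.imwrite("pics/x12.png",np.vstack([np.hstack([cv2.resize(g(a[172:212,315:355]),(400,400),interpolation=cv2.INTER_CUBIC),cv2.resize(a[200:300,130:230],(400,400))]),cv2.resize(g(im[40:95,165:340]),(800,200))]))
E
```

```text
[0.62912838 0.0372067  0.10307475] [ 0.00159749  0.70704752  0.70716244 -0.0015887 ] [ -1.66321993 -11.02744054  -0.69040919] [-1.37573277  0.18644099 -0.15322467] 0.03679754475737079 17.3
```

View pics/x12.png

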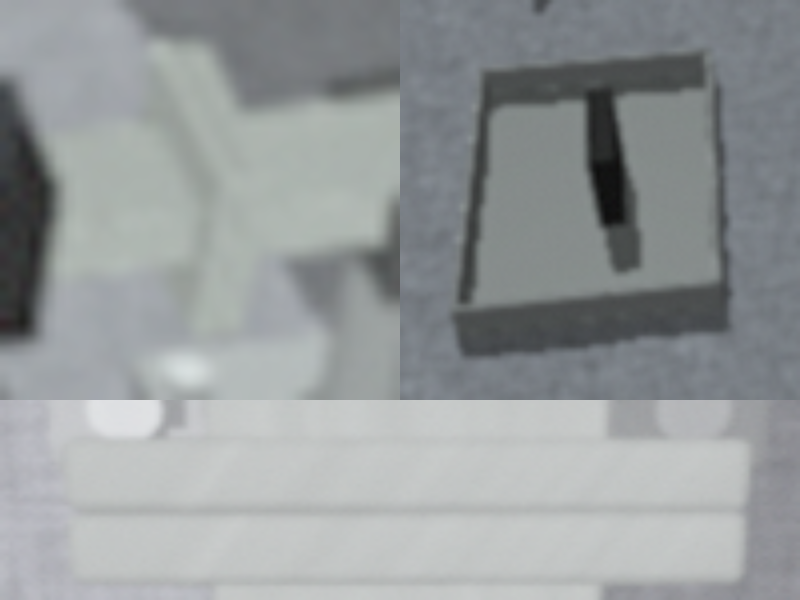

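```bash
python3 -c "from rig import *; print(sign_off()); s=get_state(); print(s['position'],s['contact_force'])"
```

```text
the job is handed in; nothing more can be done
None
the job is handed in; nothing more can be done
```

I pulled the black dust cap off the port and left it standing in the tray, let go. I then gripped the finned load (37 mm measured across its 38 mm body), turned it square, and pressed it flange to flange on the port. I handed the job in at about 17.5 s, still holding and pressing it in mid-air.

Last checks before hand-in:
- **Push:** the wrist read 10.2, 10.4 and 11.0 N along the port axis over the last second, with the position steady.
- **Fit:** the wrist view shows the two flanges flush and parallel with their centre lines matching. In the scene view the bottom edges are level. The holes are hidden once the faces meet, so I judged their line-up from the flange edges.
- **Height:** the load's height was within about 1 mm of the port's by the wrist view and the arm's own position.
- **Tilt:** the tool tilted by less than 0.01 rad under the push.
- **Cap:** it was still in the tray in the last picture.

**What disagreed or went unchecked:**
- The fixed cameras put the port 2–4 mm away from the wrist view's position, so I aligned by the relative view from the wrist.
- One rough slope reading in the scene view hinted at a load pitch of about 0.05 rad. The wrist view, whose flange width and edge were unchanged since the bench, did not bear it out.
- One move call had a wrong number count and was refused whole, so nothing moved.
- I did not measure the straight section, jar or screwdriver again at the end. The arm never went near them.

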